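# Tip the fittings tray out over the bin's rim

## Task

Empty the four steel tube unions from the aluminium tray into the grey bin: slide the tray along its rails until you feel the lip under its floor catch the outside of the bin's rim, then tip it over on the rim, staying hooked there, until everything has slid out. Let the empty tray back down gently, without dropping it, and leave it lying level on its rails; leave the other things on the bench where they are.

Things in the scene. Friction and masses are not known exactly. Their poses are not given: they have to be found in the camera images.
- rest: Fixed rest of two slotted aluminium rails, 150 mm long (x), each 30 mm wide, their middles at y = -40 and +40 mm; rail tops 91.5 mm above the bench. Origin under its centre on the bench; x points along the rails roughly towards the bin. Its front end (x = 75 mm) is 65 to 80 mm short of the bin's wall; the gap is open down to the bench.
- bin: Fixed open grey plastic bin, outside 190 (x) x 220 (y) x 90 mm high, walls and floor 6 mm. Origin under its centre on the bench; the wall at -x faces the rest and its x axis points away from the rest (rest and bin may differ a few degrees in yaw).
- bin_rim (a point): Middle of the outer top edge of the bin wall that faces the rest, 90 mm above the bench; same axes as the bin: x points into the bin, z up.
- tray: Loose aluminium tray on the rest, 0.41 to 0.61 kg, 200 (x) x 130 (y) mm. Origin at the centre of the floor's underside, x towards the bin, z up. Floor 3 mm thick, side walls 28 mm high, open front at x = +100 mm, upright back plate at x = -100 mm. Empty, its centre of mass is about 25 mm behind and 16 mm above the origin. It falls back by itself from up to 75 degrees of tip; beyond, it falls over.
- tray_lip (a point): Nominal inner corner of the lip under the tray, at (75, 0, 0) mm in the tray, same axes. The lip, a strip 5 mm thick, 110 mm wide, hanging 14 mm below the floor, is clamped each time up to 8 mm ahead or behind this (x): its true place is not given and must be felt. At the start it hangs in the gap, 15 to 75 mm short of the bin. When it bears on the bin wall, the rim edge there is the pivot.
- tray_back_top (a point): Middle of the top outer edge of the tray's back plate, at (-100, 0, 105) mm in the tray, same axes. The plate is 4 mm thick, 130 mm wide, 105 mm high; its flat outer face (x = -100 mm) is to be pushed: low down the tray slides on the rails; near the top it tips about the rim once hooked.
- union0: One of four like steel tube unions lying in the tray, 60 g: 40 mm long (x), 16 mm tube with a 14 mm wide hexagon of 22 mm across flats in the middle. Origin at its centre. They slide down the tray's floor when it is tipped some 30 to 50 degrees.
- union1: One of four like steel tube unions lying in the tray, 60 g: 40 mm long (x), 16 mm tube with a 14 mm wide hexagon of 22 mm across flats in the middle. Origin at its centre. They slide down the tray's floor when it is tipped some 30 to 50 degrees.
- union2: One of four like steel tube unions lying in the tray, 60 g: 40 mm long (x), 16 mm tube with a 14 mm wide hexagon of 22 mm across flats in the middle. Origin at its centre. They slide down the tray's floor when it is tipped some 30 to 50 degrees.
- union3: One of four like steel tube unions lying in the tray, 60 g: 40 mm long (x), 16 mm tube with a 14 mm wide hexagon of 22 mm across flats in the middle. Origin at its centre. They slide down the tray's floor when it is tipped some 30 to 50 degrees.
- amber_jar: Bystander: amber glass jar, 64 mm across, 105 mm high, beyond the rest. Origin under its centre.
- beaker: Bystander: clear glass cup, 68 mm across, 80 mm high, beyond the bin. Origin under its centre.
- wrench: Bystander: steel wrench, 150 mm long (x), lying on the bench on the robot's side of the rest. Origin underneath, midway.
- flask: Bystander: conical clear flask, 84 mm across its foot, 120 mm high, on the right. Origin under its centre.
- adapter: Bystander: black plastic adapter, 70 x 45 x 28 mm, on the right. Origin under its centre.
- screwdriver: Bystander: screwdriver, 170 mm long (x), lying on the left. Origin underneath, midway.
- spray_can: Bystander: white can, 52 mm across, 160 mm high, on the left. Origin under its centre.
Not all that is in view belongs to the job. Leave any blue look-alike of the tray alone.

How it is judged (in metres and radians):
On the way, in this order (a step that is already met when the one before it is completed fails the run):
1. the tray is slid up to the bin, the nominal lip point at the rim's outer edge (within 13 mm), still lying level (within 6 degrees) with the unions in it (x of tray_lip in the frame of bin_rim between -0.013 and 0.013 m and z of tray_lip in the frame of bin_rim between -0.013 and 0.013 m and angle between tray's own z axis and vertical below 0.105 rad and height (world z) of each of union0, union1, union2, union3 above 0.09 m), for 0.1 s.
2. the tray is tipped by more than 40 degrees on the rim, its nominal lip point still there (within 13 mm) (x of tray_lip in the frame of bin_rim between -0.013 and 0.013 m and z of tray_lip in the frame of bin_rim between -0.013 and 0.013 m and angle between tray's own z axis and vertical above 0.7 rad), for 0.2 s.
At the end, for the whole second after the job is handed in: All four unions lie still inside the bin, below its rim; the tray lies at rest on its rails, level within 3.5 degrees, its underside at rail height (85 to 98 mm) and its centre within 110 mm of the rest's centre (x of union0 in the frame of bin between -0.09 and 0.09 m and y of union0 in the frame of bin between -0.105 and 0.105 m and height (world z) of each of union0, union1, union2, union3 below 0.08 m and linear speed of each of union0, union1, union2, union3 below 0.05 m/s and x of union1 in the frame of bin between -0.09 and 0.09 m and y of union1 in the frame of bin between -0.105 and 0.105 m and x of union2 in the frame of bin between -0.09 and 0.09 m and y of union2 in the frame of bin between -0.105 and 0.105 m and x of union3 in the frame of bin between -0.09 and 0.09 m and y of union3 in the frame of bin between -0.105 and 0.105 m and angle between tray's own z axis and vertical below 0.06 rad and height (world z) of tray between 0.085 and 0.098 m and linear speed of tray below 0.02 m/s and horizontal distance between tray and rest below 0.11 m); the robot touches nothing.
It fails at once if the tray is tipped (more than 20 degrees) without its lip being hooked on the rim (nominal lip point within 22 mm) (angle between tray's own z axis and vertical above 0.35 rad and not (x of tray_lip in the frame of bin_rim between -0.022 and 0.022 m and z of tray_lip in the frame of bin_rim between -0.022 and 0.022 m)).
It fails at once if the tray is dropped or flung (turning faster than 3 rad/s) (angular speed of tray above 3 rad/s).
It fails at once if a bystander is moved by more than 30 mm (distance of any of amber_jar, beaker, wrench, flask, adapter, screwdriver, spray_can from where it was at the start of the episode above 0.03 m).
It also fails if it takes over 51 s, if anything falls off the work surface, if the arm or the gripper's body presses on something with over 40 N, if the wrist force passes 120 N, or if a joint passes its speed limit or range.

## Robot

A 6-joint arm with a two-finger parallel gripper is mounted at the origin on the work surface. World frame = base frame: x ahead of the robot, y to its left, z up, the work surface at z = 0. Lengths are in mm, angles in rad, forces in N, time in s.
With the tool pointing down it reaches from about 275 to 825 mm from the base axis. Payload 4.9 kg.
Tool frame: the origin (TCP) lies midway between the tips of the shut fingers; the grasp point (between the pads) lies 19 mm behind it; z points along the fingers, y is the line along which they close (so a half turn about z gives the same grasp; the last joint's range is limited). The gripper opens to 85 mm and grips with 20 to 120 N. Pads are 22 mm wide; open, the fingers measure 114 mm over their backs; the gripper's body (76 mm by 85 mm) begins 54 mm behind the grasp point. The pads swing forward as they close: fully open they stand 13 mm farther back than shut.
Start: joints at [1.063, 0.326, -0.193, 1.052, 0, 1.437], TCP at [200.831, 512.04, 231.281] pointing down, gripper open.
Joint ranges: [-2.65, 2.65], [-0.97, 1.79], [-1.3, 1.35], [-1.93, 2.1], [-1.47, 1.37], [-3.14, 3.14]. Speed limits (rad/s): [2.57, 2.57, 3.14, 3.14, 3.14, 3.14].

## Interface

Orientations are given as a unit quaternion [x, y, z, w].
In Python, from plant import monitor, optics, order gives the robot as it stands.
- The arm moves only by the tool move_arm, never from a script. Its argument "steps" is a list of rows, each a list of 3 entries, a list of its own where there are three numbers: the opening in per cent of the stroke, from 0 (shut) to 100 (fully open), then the shift along the world's x, y, z in m, then the turn about the world's z in rad. A call has exactly 10 rows; each row is the pose to reach, as a shift and turn from the pose commanded when the call began; what a row does not reach only later rows make up. A row lasts 1/8 s, in which the tool goes at most 62.5 mm and 10.7 degrees, less where a joint would pass 70% of its speed; a pose out of reach is approached as far as the arm can. A call with a gripper value outside its range is refused whole. The fingers move at their own pace and stop on an object; the grip force is fixed at half the most. Time passes only in rows, so rows that repeat a pose let the fingers close, or fill a call up. It gives the time, the measured TCP pose, the force, the opening and the grip force at its end, in the units of the state.
- monitor.read_state(): the state, without advancing time (a new reading comes with each control period).
- optics.snapshot(name): name is "scene" or "side" or "wrist"; returns (picture, depth): 420x560x3 uint8, blue, green, red; 420x560 float32, mm along the optical axis (not along the pixel's ray), 0 where there is no reading.
- optics.get_calibration(name): a dict with "fx", "fy", "cx", "cy" (pixels), "rvec" (rotation vector, rad) and "tvec" (3), from world to camera coordinates, as OpenCV has them; the wrist camera has in their place "mount" (4x4, takes a point from camera to tool coordinates, whose origin is the TCP and whose axes are the flange's). Camera axes: x right, y down, z forward; pixel columns grow to the right and rows downward; lengths in mm; the calibration is good to about 2 mm. A picture is of the moment at which its call begins: read the wrist's pose just before it. get_calibration takes no time and is no camera call.
- order.hand_in(): hands the job in; it is judged then, once.
Trained networks look in the newest picture that a camera, given by its name, has taken for a name from the list of things; names that differ only in an ending like _2 or _b are one class to them, and where a whole thing is asked for, a point or a joint stands for the part that bears it (a point fixed in the world has none). Each returns a list of dicts, best first, with "p" (0 to 1); they miss things now and then, are a little off and sometimes report something else, mostly with a low value. They report only what shows in the picture. A call takes as long as a camera call. They do not tell look-alikes from the thing itself.
- optics.look_for(camera, label): "point" ([row, column] in pixels, amid what is visible of it).
- optics.place_of(camera, label): "point" ([row, column] in pixels: a listed point, or the origin of a listed thing).
The state is a dict: "t": time; "joint_positions": joint angles; "qd": joint speeds; "effort": joint torques, N m; "eef_pos": TCP position; "tcp_rot": TCP orientation; "wrist_force": force on the tool from outside, world axes, zero at the start; "moment": the same for the moment, N m; "opening": opening from 0.0 (shut) to 1.0 (fully open); "grasp_force": force on a finger pad.
Only numpy, scipy, OpenCV 4.12 (cv2) and the standard library are available. Lean on these libraries where they do the work, as an engineer would, in place of code of your own. Each camera call takes 0.05 s, during which the arm holds its last target. There are 200 camera calls.

## Working session

There is one attempt and no reset: what is moved stays moved. The work goes in short steps, Python scripts to look and compute and a tool call to move; the robot and the scene stay as the last step left them, time stands still between calls to the robot, and variables do not carry over. Pictures are saved under pics/ and viewed, at most 10 in all, crops included, and the job is handed in when it is done.

Besides the shell and the picture viewer there is one more tool, called after "Request:" in YAML: its name, and indented under it one key for each argument. move_arm: Moves the arm, as the interface text tells. Its arguments: {"type":"object","properties":{"steps":{"type":"array"}},"required":["steps"]}

```bash
mkdir -p pics; cat > h.py <<'E'
import numpy as np, cv2
from plant import monitor, optics, order
def cam(n):
    c=optics.get_calibration(n); K=np.array([[c['fx'],0,c['cx']],[0,c['fy'],c['cy']],[0,0,1.]])
    R=cv2.Rodrigues(np.array(c['rvec'],float))[0]; return K,R,np.array(c['tvec'],float).ravel()
def ray(n,rc):
    K,R,t=cam(n); d=R.T@np.linalg.inv(K)@[rc[1],rc[0],1]; return -R.T@t,d
def at_z(n,rc,z):
    o,d=ray(n,rc); return o+d*(z-o[2])/d[2]
def cloud(n,dep):
    K,R,t=cam(n); v,u=np.mgrid[:dep.shape[0],:dep.shape[1]]
    P=np.stack([(u-K[0,2])/K[0,0]*dep,(v-K[1,2])/K[1,1]*dep,dep],-1)
    return (P-t)@R
E
python3 - <<'E'
from h import *
for n in ['scene','side']:
    p,d=optics.snapshot(n); cv2.imwrite(f'pics/{n}0.png',p); np.save(f'{n}0.npy',d)
    for l,z in [('tray',91.5),('tray_back_top',196.5),('tray_lip',91.5),('bin_rim',90),('bin',0),('rest',0)]:
        for r in optics.place_of(n,l)[:2]: print(n,l,round(r['p'],2),np.round(r['point']),np.round(at_z(n,r['point'],z)))
s=monitor.read_state(); print(s['t'],s['eef_pos'],s['tcp_rot'],s['wrist_force'])
E
```

```text
scene tray 0.76 [212. 274.] [516.   0.  92.]
scene tray 0.71 [158. 240.] [ 358. -171.   92.]
scene tray_back_top 0.73 [187. 239.] [530. -95. 196.]
scene tray_back_top 0.68 [122. 266.] [ 278. -105.  197.]
scene tray_lip 0.81 [167. 222.] [ 411. -211.   92.]
scene tray_lip 0.8 [217. 299.] [507.  75.  92.]
scene bin_rim 0.85 [217. 313.] [494. 115.  90.]
scene bin_rim 0.61 [169. 157.] [ 481. -403.   90.]
scene bin 0.83 [236. 344.] [475. 215.   0.]
scene rest 0.88 [226. 267.] [518. -23.   0.]
scene rest 0.59 [290. 414.] [583. 449.  -0.]
side tray 0.84 [213. 282.] [515.   8.  92.]
side tray_back_top 0.76 [257. 161.] [ 218. -265.  196.]
side tray_back_top 0.65 [197. 298.] [532. -92. 196.]
side tray_lip 0.97 [310. 232.] [ 340. -326.   92.]
side tray_lip 0.94 [204. 272.] [498.  65.  92.]
side bin_rim 0.78 [192. 268.] [499. 141.  90.]
side bin_rim 0.4 [251. 242.] [ 385. -136.   90.]
side bin 0.76 [203. 260.] [489. 232.   0.]
side rest 0.59 [252. 285.] [511. -43.   0.]
0.7 [200.81336132 512.04713997 231.28462099] [ 1.85807594e-01  9.82586148e-01  4.72949943e-06 -1.09170807e-05] [-0.78470443  0.0855848  -0.05029194]
```

View pics/scene0.png

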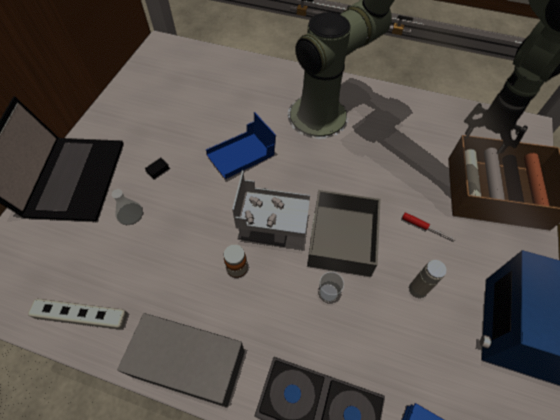

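View pics/side0.png

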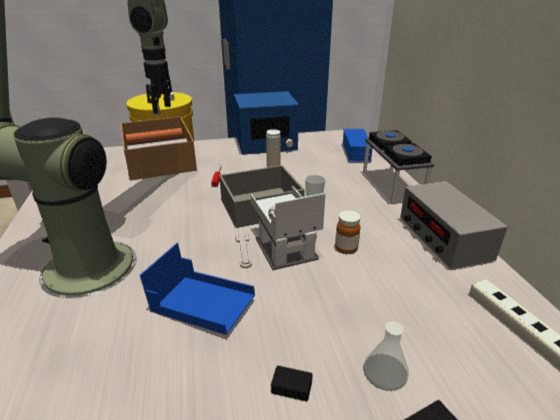

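```bash
python3 - <<'E'
from h import *
for n in ['scene','side']:
    P=cloud(n,np.load(f'{n}0.npy')); d=np.load(f'{n}0.npy')
    X=P[d>0]; m=(X[:,0]>380)&(X[:,0]<640)&(X[:,1]>-140)&(X[:,1]<360)&(X[:,2]>60)
    X=X[m]; print(n,len(X))
    pl=X[(X[:,2]>140)&(X[:,2]<205)&(X[:,1]<-50)]
    def rect(Q,name):
        if len(Q)<5: print(name,'few');return
        r=cv2.minAreaRect(Q[:,:2].astype(np.float32)); print(name,len(Q),np.round(r[0],1),np.round(r[1],1),round(r[2],1), 'med',np.round(np.median(Q,0),1),'zmax',Q[:,2].max().round(1))
    rect(pl,'plate'); 
    if len(pl)>5:
        l=cv2.fitLine(pl[:,:2].astype(np.float32),cv2.DIST_HUBER,0,.01,.01).ravel(); print(' line',l)
    rim=X[(X[:,1]>108)&(X[:,2]>82)&(X[:,2]<97)]; rect(rim,'bin rim')
    tr=X[(X[:,1]<104)&(X[:,2]>86)&(X[:,2]<130)]; rect(tr,'tray')
    # bands along y of near wall
    for x in range(400,600,20):
        b=X[(abs(X[:,0]-x)<10)&(X[:,1]>95)&(X[:,1]<200)&(X[:,2]>84)&(X[:,2]<96)]
        f=X[(abs(X[:,0]-x)<10)&(X[:,1]>20)&(X[:,1]<112)&(X[:,2]>86)&(X[:,2]<110)]
        print(x, len(b), np.round(np.percentile(b[:,1],[3,50,97]),0) if len(b) else '', 'tray front',np.round(np.percentile(f[:,1],97),0) if len(f) else '')
E
python3 - <<'E'
import cv2
p=cv2.imread('pics/scene0.png')[160:290,205:395]
cv2.imwrite('pics/c1.png',cv2.resize(p,None,fx=4,fy=4,interpolation=cv2.INTER_CUBIC))
E
```

```text
scene 4367
plate 306 [534.2 -83.6] [133.5  34.2] 9.1 med [543.9 -93.2 166.8] zmax 199.0
 line [ 9.8655218e-01  1.6344678e-01  5.4078180e+02 -9.4893440e+01]
bin rim 587 [508.2 204.7] [261.3 209.2] 8.6 med [537.8 209.1  88.3] zmax 94.9
tray 2894 [499.5   7.1] [173.1 221.1] 8.9 med [515.    0.8  94.9] zmax 129.5
400 47 [104. 124. 170.] tray front 111.0
420 10 [104. 108. 111.] tray front 111.0
440 12 [108. 111. 113.] tray front 110.0
460 10 [112. 114. 117.] tray front 88.0
480 13 [114. 117. 120.] tray front 91.0
500 14 [ 95. 120. 124.] tray front 94.0
520 22 [ 96. 120. 126.] tray front 98.0
540 34 [ 95. 102. 129.] tray front 102.0
560 19 [ 97. 127. 132.] tray front 105.0
580 14 [129. 132. 135.] tray front 91.0
side 4146
plate 1091 [ 532.  -100.1] [ 35.7 133.7] 86.0 med [ 529.9 -100.7  170.3] zmax 200.2
 line [ 9.86934423e-01  1.61122352e-01  5.33160522e+02 -1.00559944e+02]
bin rim 514 [509.3 214.8] [258.3 211.9] 0.2 med [511.2 217.4  90.3] zmax 95.6
tray 1367 [496.1   3. ] [173.4 231.3] 9.2 med [497.1 -89.3 104.9] zmax 130.0
400 31 [100. 104. 134.] tray front 110.0
420 25 [101. 105. 110.] tray front 110.0
440 15 [104. 108. 114.] tray front 108.0
460 18 [108. 112. 116.] tray front 111.0
480 21 [110. 115. 121.] tray front 110.0
500 19 [114. 118. 123.] tray front 94.0
520 24 [ 99. 121. 125.] tray front 99.0
540 23 [100. 122. 127.] tray front 102.0
560 24 [ 99. 124. 131.] tray front 105.0
580 3 [128. 129. 135.] tray front 58.0
```

View pics/c1.png

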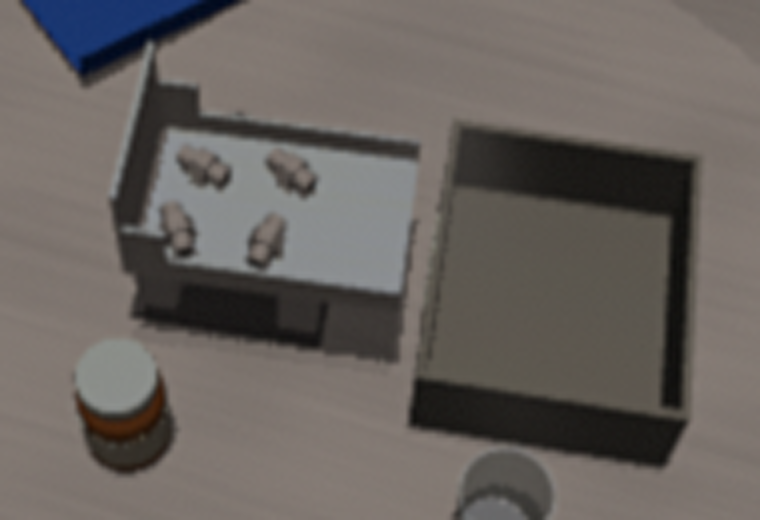

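Request:
move_arm:
  steps:
    - [40,[0,0,0.06],0]
    - [40,[0.024,-0.047,0.08],-0.1]
    - [40,[0.048,-0.094,0.08],-0.2]
    - [40,[0.072,-0.141,0.08],-0.3]
    - [40,[0.096,-0.188,0.08],-0.4]
    - [40,[0.12,-0.235,0.08],-0.5]
    - [40,[0.144,-0.282,0.08],-0.6]
    - [40,[0.168,-0.329,0.08],-0.7]
    - [40,[0.192,-0.376,0.08],-0.8]
    - [40,[0.216,-0.423,0.08],-0.9]

```text
t: 1.95
eef_pos: [417.5, 87.4, 311.6]
tcp_rot: [0.596, 0.803, 0.0, 0.0]
wrist_force: [0.7, 0.9, -1.0]
opening: 0.401
grasp_force: 0.0
```

Request:
move_arm:
  steps:
    - [40,[0.024,-0.047,0],-0.03]
    - [40,[0.048,-0.094,0],-0.06]
    - [40,[0.072,-0.141,0],-0.09]
    - [40,[0.096,-0.188,0],-0.12]
    - [40,[0.121,-0.238,0],-0.135]
    - [40,[0.121,-0.238,-0.04],-0.135]
    - [40,[0.121,-0.238,-0.09],-0.135]
    - [40,[0.121,-0.238,-0.14],-0.135]
    - [40,[0.121,-0.238,-0.174],-0.135]
    - [40,[0.121,-0.238,-0.174],-0.135]

```text
t: 3.2
eef_pos: [535.6, -148.1, 134.8]
tcp_rot: [0.648, 0.762, -0.001, -0.003]
wrist_force: [0.1, 0.7, 1.1]
opening: 0.401
grasp_force: 0.0
```

```bash
python3 - <<'E'
from h import *
s=monitor.read_state(); print(s)
p,d=optics.snapshot('side'); cv2.imwrite('pics/s2.png',cv2.resize(p[130:290,190:380],None,fx=4,fy=3.75))
E
```

```text
{'t': 3.2, 'joint_positions': array([-4.02525274e-01,  4.23180635e-01, -3.11317816e-01,  8.42210647e-01,
       -1.44961179e-05,  1.00632314e+00]), 'qd': array([ 3.28354262e-03, -4.46170051e-02,  6.96732437e-02,  4.02500344e-02,
        1.21561491e-03, -9.37681407e-05]), 'effort': array([-1.02914739e-01, -4.50801015e+01,  2.26355141e+01, -6.19583689e-01,
       -3.25418441e-03,  1.49487914e-05]), 'eef_pos': array([ 535.63609304, -148.07070688,  134.81551534]), 'tcp_rot': array([ 0.64759235,  0.76198124, -0.00088595, -0.00282052]), 'wrist_force': array([0.10539162, 0.71552553, 1.11390172]), 'moment': array([0.01236957, 0.01523809, 0.00957345]), 'grasp_force': 0.0, 'opening': 0.4014230253950174}
```

View pics/s2.png

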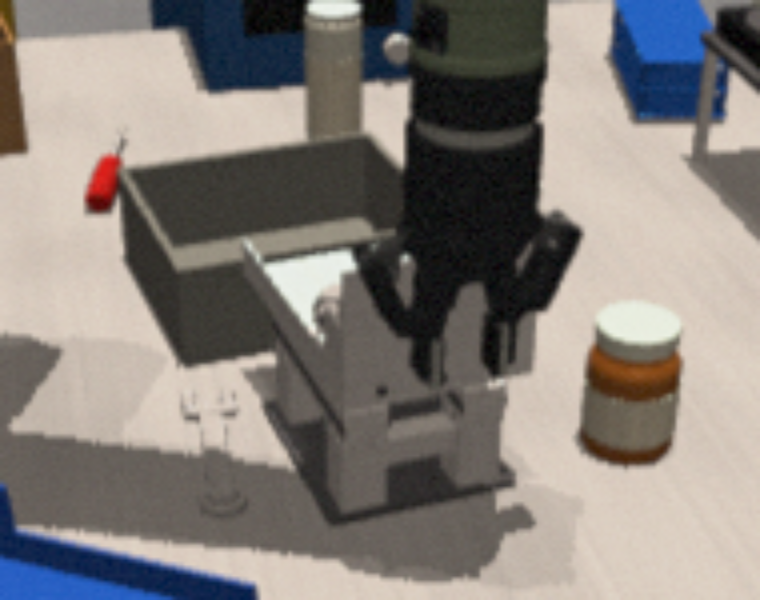

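Request:
move_arm:
  steps:
    - [40,[-0.001,0.008,0],0]
    - [40,[-0.003,0.016,0],0]
    - [40,[-0.004,0.022,0],0]
    - [40,[-0.004,0.026,0],0]
    - [40,[-0.005,0.029,0],0]
    - [40,[-0.005,0.032,0],0]
    - [40,[-0.006,0.035,0],0]
    - [40,[-0.006,0.038,0],0]
    - [40,[-0.007,0.041,0],0]
    - [40,[-0.007,0.044,0],0]

```text
t: 4.5
eef_pos: [531.0, -105.2, 137.4]
tcp_rot: [0.648, 0.762, -0.0, 0.0]
wrist_force: [-0.1, -4.0, -0.8]
opening: 0.404
grasp_force: 0.0
```

Request:
move_arm:
  steps:
    - [40,[0,0.002,0],0]
    - [40,[-0.001,0.004,0],0]
    - [40,[-0.001,0.006,0],0]
    - [40,[-0.001,0.008,0],0]
    - [40,[-0.002,0.01,0],0]
    - [40,[-0.002,0.012,0],0]
    - [40,[-0.002,0.014,0],0]
    - [40,[-0.003,0.016,0],0]
    - [40,[-0.003,0.018,0],0]
    - [40,[-0.003,0.02,0],0]

```text
t: 5.75
eef_pos: [528.0, -85.2, 137.6]
tcp_rot: [0.648, 0.762, -0.0, 0.0]
wrist_force: [0.0, -5.2, 1.5]
opening: 0.405
grasp_force: 0.0
```

```bash
cat > m.py <<'E'
from h import *
s=monitor.read_state(); print(s['t'],s['eef_pos'],s['wrist_force'])
for n in ['scene','side']:
    p,d=optics.snapshot(n); P=cloud(n,d); X=P[d>0]
    m=(X[:,0]>460)&(X[:,0]<600)&(X[:,1]>-110)&(X[:,1]<140)&(X[:,2]>60); X=X[m]
    for x in range(480,570,20):
        f=X[(abs(X[:,0]-x)<10)&(X[:,1]>40)&(X[:,1]<130)&(X[:,2]>87)&(X[:,2]<99)]
        print(n,x,len(f),np.round(np.percentile(f[:,1],[50,90,97])) if len(f) else '')
    for l,z in [('tray_back_top',196.5),('tray_lip',91.5),('bin_rim',90)]:
        for r in optics.place_of(n,l)[:2]: print(n,l,round(r['p'],2),np.round(at_z(n,r['point'],z)))
E
python3 m.py
```

```text
5.75 [527.97869719 -85.22450671 137.60026771] [ 2.99487386e-03 -5.23388801e+00  1.53471976e+00]
scene 480 149 [ 86. 116. 121.]
scene 500 170 [ 84. 118. 124.]
scene 520 185 [ 85. 121. 128.]
scene 540 178 [ 87. 121. 126.]
scene 560 78 [ 74. 116. 127.]
scene tray_back_top 0.87 [525. -66. 196.]
scene tray_back_top 0.65 [559.  -7. 196.]
scene tray_lip 0.89 [491. 103.  92.]
scene tray_lip 0.71 [ 401. -210.   92.]
scene bin_rim 0.77 [499. 112.  90.]
scene bin_rim 0.44 [543. -34.  90.]
side 480 67 [ 92. 117. 120.]
side 500 33 [110. 123. 124.]
side 520 1 [124. 124. 124.]
side 540 13 [120. 126. 127.]
side 560 0 
side tray_back_top 0.94 [ 216. -268.  196.]
side tray_back_top 0.73 [527. -63. 196.]
side tray_lip 0.77 [506.  84.  92.]
side tray_lip 0.77 [ 342. -320.   92.]
side bin_rim 0.66 [504. 138.  90.]
```

Request:
move_arm:
  steps:
    - [40,[0,0.001,0],0]
    - [40,[0,0.002,0],0]
    - [40,[0,0.003,0],0]
    - [40,[-0.001,0.004,0],0]
    - [40,[-0.001,0.004,0],0]
    - [40,[-0.001,0.005,0],0]
    - [40,[-0.001,0.005,0],0]
    - [40,[-0.001,0.006,0],0]
    - [40,[-0.001,0.006,0],0]
    - [40,[-0.001,0.006,0],0]

```text
t: 7.4
eef_pos: [527.3, -79.5, 137.7]
tcp_rot: [0.648, 0.762, -0.0, 0.001]
wrist_force: [1.3, -5.9, 2.1]
opening: 0.4
grasp_force: 0.0
```

Request:
move_arm:
  steps:
    - [40,[0,0.0005,0],0]
    - [40,[0,0.001,0],0]
    - [40,[0,0.0015,0],0]
    - [40,[0,0.002,0],0]
    - [40,[0,0.0025,0],0]
    - [40,[0,0.003,0],0]
    - [40,[-0.001,0.0035,0],0]
    - [40,[-0.001,0.004,0],0]
    - [40,[-0.001,0.0045,0],0]
    - [40,[-0.001,0.005,0],0]

```text
t: 8.65
eef_pos: [526.5, -74.5, 137.8]
tcp_rot: [0.648, 0.762, -0.0, 0.001]
wrist_force: [1.0, -7.0, 2.9]
opening: 0.399
grasp_force: 0.0
```

Request:
move_arm:
  steps:
    - [40,[0,0.0005,0],0]
    - [40,[0,0.001,0],0]
    - [40,[0,0.0015,0],0]
    - [40,[0,0.002,0],0]
    - [40,[0,0.0025,0],0]
    - [40,[0,0.003,0],0]
    - [40,[-0.001,0.0035,0],0]
    - [40,[-0.001,0.004,0],0]
    - [40,[-0.001,0.004,0],0]
    - [40,[-0.001,0.004,0],0]

```text
t: 9.9
eef_pos: [525.5, -70.2, 137.6]
tcp_rot: [0.648, 0.762, 0.0, 0.001]
wrist_force: [2.0, -5.3, 2.1]
opening: 0.402
grasp_force: 0.0
```

```bash
python3 m.py; python3 -c "
from h import *
p,d=optics.snapshot('scene'); q,_=optics.snapshot('side')
cv2.imwrite('pics/c3.png',np.hstack([cv2.resize(p[165:280,215:345],(400,354),interpolation=2),cv2.resize(q[150:265,220:350],(400,354),interpolation=2)]))"
```

```text
9.9 [525.46408331 -70.23127616 137.64071691] [ 2.00775229 -5.33123527  2.12503268]
scene 480 135 [ 96. 124. 128.]
scene 500 175 [ 85. 121. 127.]
scene 520 166 [ 90. 122. 128.]
scene 540 152 [ 93. 122. 128.]
scene 560 65 [ 83. 121. 128.]
scene tray_back_top 0.93 [531. -52. 196.]
scene tray_back_top 0.72 [ 276. -106.  196.]
scene tray_lip 0.9 [491. 119.  92.]
scene tray_lip 0.61 [ 405. -221.   92.]
scene bin_rim 0.7 [501. 111.  90.]
scene bin_rim 0.7 [ 662. -395.   90.]
side 480 52 [109. 127. 129.]
side 500 13 [118. 128. 130.]
side 520 0 
side 540 0 
side 560 0 
side tray_back_top 0.69 [ 215. -268.  196.]
side tray_back_top 0.63 [524. -40. 196.]
side tray_lip 0.91 [ 337. -331.   92.]
side tray_lip 0.86 [493. 113.  92.]
side bin_rim 0.92 [503. 130.  90.]
```

View pics/c3.png

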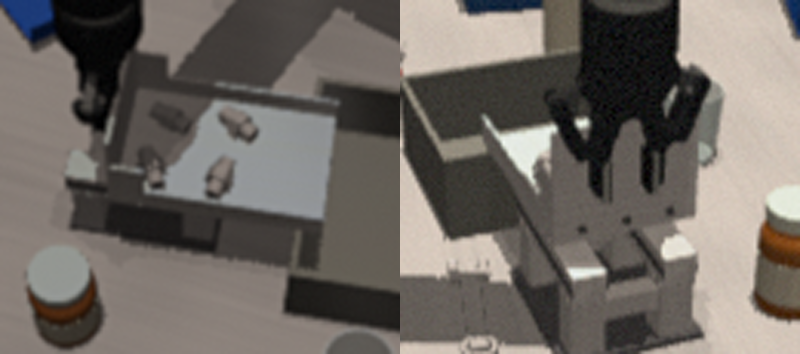

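Request:
move_arm:
  steps:
    - [40,[0,0.0005,0],0]
    - [40,[0,0.001,0],0]
    - [40,[0,0.0015,0],0]
    - [40,[0,0.002,0],0]
    - [40,[0,0.0025,0],0]
    - [40,[0,0.003,0],0]
    - [40,[-0.001,0.0035,0],0]
    - [40,[-0.001,0.004,0],0]
    - [40,[-0.001,0.004,0],0]
    - [40,[-0.001,0.004,0],0]

```text
t: 11.65
eef_pos: [524.3, -66.1, 137.5]
tcp_rot: [0.648, 0.762, 0.0, 0.0]
wrist_force: [0.7, -4.5, 1.6]
opening: 0.402
grasp_force: 0.0
```

Request:
move_arm:
  steps:
    - [40,[0,0.0005,0],0]
    - [40,[0,0.001,0],0]
    - [40,[0,0.0015,0],0]
    - [40,[0,0.002,0],0]
    - [40,[0,0.0025,0],0]
    - [40,[0,0.003,0],0]
    - [40,[-0.001,0.0035,0],0]
    - [40,[-0.001,0.004,0],0]
    - [40,[-0.001,0.004,0],0]
    - [40,[-0.001,0.004,0],0]

```text
t: 12.9
eef_pos: [523.4, -63.2, 137.6]
tcp_rot: [0.648, 0.762, -0.001, 0.001]
wrist_force: [1.4, -8.1, 0.8]
opening: 0.401
grasp_force: 0.0
```

Request:
move_arm:
  steps:
    - [40,[0,0.0005,0],0]
    - [40,[0,0.001,0],0]
    - [40,[0,0.0015,0],0]
    - [40,[0,0.002,0],0]
    - [40,[0,0.002,0],0]
    - [40,[0,0.002,0],0]
    - [40,[0,0.002,0],0]
    - [40,[0,0.002,0],0]
    - [40,[0,0.002,0],0]
    - [40,[0,0.002,0],0]

```text
t: 14.15
eef_pos: [523.4, -63.0, 138.0]
tcp_rot: [0.649, 0.761, -0.002, 0.002]
wrist_force: [0.2, -13.7, 3.6]
opening: 0.401
grasp_force: 0.0
```

```bash
python3 m.py
```

```text
14.15 [523.41240046 -63.01147864 137.96050461] [  0.23629408 -13.67537688   3.55798042]
scene 480 132 [ 97. 123. 127.]
scene 500 177 [ 87. 121. 128.]
scene 520 151 [ 93. 123. 128.]
scene 540 137 [ 96. 122. 128.]
scene 560 63 [ 84. 121. 128.]
scene tray_back_top 0.74 [520. -45. 196.]
scene tray_back_top 0.64 [ 286. -112.  196.]
scene tray_lip 0.68 [492. 123.  92.]
scene tray_lip 0.61 [ 409. -211.   92.]
scene bin_rim 0.72 [492. 115.  90.]
scene bin_rim 0.37 [515.  57.  90.]
side 480 39 [111. 127. 129.]
side 500 2 [124. 126. 126.]
side 520 0 
side 540 0 
side 560 0 
side tray_back_top 0.93 [525. -35. 196.]
side tray_back_top 0.86 [ 214. -258.  196.]
side tray_lip 0.69 [ 346. -335.   92.]
side tray_lip 0.66 [483. 122.  92.]
side bin_rim 0.97 [507. 121.  90.]
```

Request:
move_arm:
  steps:
    - [40,[0.001,-0.004,0],0]
    - [40,[0.001,-0.008,0],0]
    - [40,[0.001,-0.008,0.01],0]
    - [40,[0.001,-0.008,0.02],0]
    - [40,[0.001,-0.008,0.03],0]
    - [40,[0.001,-0.008,0.038],0]
    - [40,[0.001,-0.008,0.038],0]
    - [40,[0.001,-0.005,0.038],0]
    - [40,[0,-0.003,0.038],0]
    - [40,[0,-0.003,0.038],0]

```text
t: 15.8
eef_pos: [522.5, -62.7, 174.9]
tcp_rot: [0.647, 0.762, -0.0, -0.0]
wrist_force: [1.0, -0.6, 0.3]
opening: 0.398
grasp_force: 0.0
```

```bash
python3 - <<'E'
import numpy as np
t=np.radians(np.arange(0,66,2.5)); s=169-169*np.cos(t)+88*np.sin(t); z=169*np.sin(t)+88*np.cos(t)-88
for a,b,c in zip(np.degrees(t),s,z): print(a, round(-.162*b/1000,3),round(.987*b/1000,3),round(c/1000,3))
E
```

```text
0.0 -0.0 0.0 0.0
2.5 -0.001 0.004 0.007
5.0 -0.001 0.008 0.014
7.499999999999999 -0.002 0.013 0.021
10.0 -0.003 0.018 0.028
12.5 -0.004 0.023 0.034
14.999999999999998 -0.005 0.028 0.041
17.5 -0.006 0.034 0.047
20.0 -0.007 0.04 0.052
22.5 -0.008 0.046 0.058
25.0 -0.009 0.052 0.063
27.5 -0.01 0.059 0.068
29.999999999999996 -0.011 0.066 0.073
32.5 -0.012 0.073 0.077
35.0 -0.013 0.08 0.081
37.5 -0.014 0.087 0.085
40.0 -0.016 0.095 0.088
42.5 -0.017 0.103 0.091
45.0 -0.018 0.11 0.094
47.5 -0.019 0.118 0.096
50.0 -0.021 0.126 0.098
52.50000000000001 -0.022 0.134 0.1
55.0 -0.023 0.142 0.101
57.5 -0.025 0.15 0.102
59.99999999999999 -0.026 0.159 0.102
62.50000000000001 -0.027 0.167 0.103
65.0 -0.029 0.175 0.102
```

Request:
move_arm:
  steps:
    - [40,[0,0.003,0],0]
    - [40,[-0.001,0.007,0.004],0]
    - [40,[-0.002,0.011,0.01],0]
    - [40,[-0.002,0.016,0.017],0]
    - [40,[-0.003,0.021,0.024],0]
    - [40,[-0.004,0.026,0.031],0]
    - [40,[-0.005,0.031,0.037],0]
    - [40,[-0.006,0.037,0.043],0]
    - [40,[-0.006,0.037,0.043],0]
    - [40,[-0.006,0.037,0.043],0]

```text
t: 17.05
eef_pos: [517.8, -29.0, 219.4]
tcp_rot: [0.648, 0.761, -0.002, 0.003]
wrist_force: [0.3, -9.2, 3.8]
opening: 0.401
grasp_force: 4.8
```

```bash
cat > v.py <<'E'
import sys
from h import *
s=monitor.read_state(); print(s['t'],s['eef_pos'],s['wrist_force'],s['moment'])
p,d=optics.snapshot('scene'); q,_=optics.snapshot('side')
cv2.imwrite(sys.argv[1],np.hstack([cv2.resize(p[150:280,215:390],(400,297),interpolation=2),cv2.resize(q[120:265,200:350],(400,297),interpolation=2)]))
E
python3 v.py pics/v1.png
```

```text
17.05 [517.79264482 -28.98309779 219.42832288] [ 0.32808209 -9.23624533  3.797443  ] [-1.9077367   0.01851518 -0.09307464]
```

View pics/v1.png

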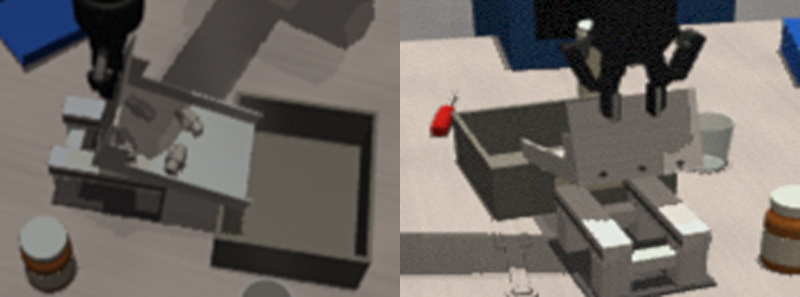

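Request:
move_arm:
  steps:
    - [40,[-0.001,0.006,0.004],0]
    - [40,[-0.002,0.012,0.009],0]
    - [40,[-0.003,0.018,0.014],0]
    - [40,[-0.004,0.025,0.019],0]
    - [40,[-0.005,0.032,0.024],0]
    - [40,[-0.006,0.039,0.028],0]
    - [40,[-0.007,0.046,0.032],0]
    - [40,[-0.009,0.054,0.035],0]
    - [40,[-0.01,0.061,0.038],0]
    - [40,[-0.011,0.069,0.041],0]

```text
t: 18.4
eef_pos: [508.8, 38.3, 264.6]
tcp_rot: [0.649, 0.761, -0.002, 0.007]
wrist_force: [-2.7, -13.9, 26.9]
opening: 0.4
grasp_force: 14.0
```

```bash
python3 v.py pics/v2.png
```

```text
18.4 [508.76308077  38.2964225  264.55214204] [ -2.69978762 -13.93196193  26.94629719] [-2.82219704  1.24112081  0.0974633 ]
```

View pics/v2.png

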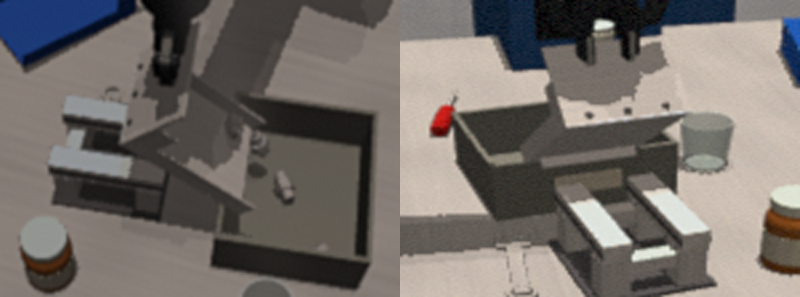

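Request:
move_arm:
  steps:
    - [40,[0,0.002,0.004],0]
    - [40,[-0.001,0.006,0.008],0]
    - [40,[-0.002,0.012,0.011],0]
    - [40,[-0.003,0.018,0.014],0]
    - [40,[-0.004,0.025,0.016],0]
    - [40,[-0.005,0.032,0.017],0]
    - [40,[-0.006,0.038,0.018],0]
    - [40,[-0.007,0.042,0.018],0]
    - [40,[-0.007,0.042,0.018],0]
    - [40,[-0.007,0.042,0.018],0]

```text
t: 19.75
eef_pos: [499.1, 84.9, 277.6]
tcp_rot: [0.648, 0.762, 0.0, 0.0]
wrist_force: [1.1, -0.6, 4.8]
opening: 0.398
grasp_force: 2.5
```

```bash
python3 v.py pics/v3.png
```

```text
19.75 [499.14961538  84.93309566 277.56743842] [ 1.06128865 -0.57695956  4.76416653] [-0.26817173 -0.33191927 -0.00825274]
```

View pics/v3.png

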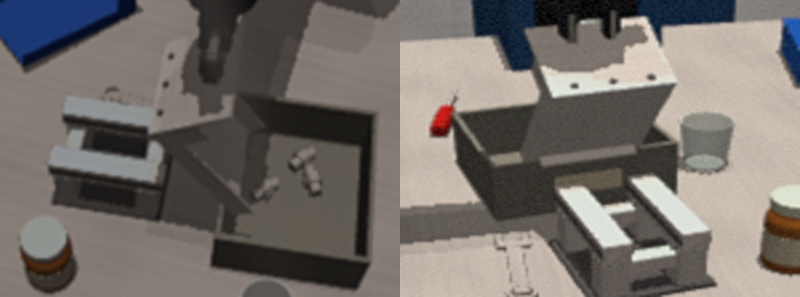

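Request:
move_arm:
  steps:
    - [40,[0,0.003,0],0]
    - [40,[-0.001,0.006,0.001],0]
    - [40,[-0.001,0.008,0.001],0]
    - [40,[-0.001,0.008,0.001],0]
    - [40,[-0.001,0.008,0.001],0]
    - [40,[-0.001,0.008,0.001],0]
    - [40,[-0.001,0.008,0.001],0]
    - [40,[-0.001,0.008,0.001],0]
    - [40,[-0.001,0.008,0.001],0]
    - [40,[-0.001,0.008,0.001],0]

```text
t: 21.1
eef_pos: [497.9, 93.0, 278.4]
tcp_rot: [0.648, 0.762, 0.0, 0.0]
wrist_force: [0.2, -0.8, 4.1]
opening: 0.402
grasp_force: 2.7
```

```bash
python3 - <<'E'
from h import *
s=monitor.read_state(); print(s['t'],s['eef_pos'],s['wrist_force'])
for n in ['scene','side']:
    p,d=optics.snapshot(n); P=cloud(n,d)
    for r in optics.look_for(n,'union0')[:8]:
        i,j=np.round(r['point']).astype(int); print(n,round(r['p'],2),(i,j),np.round(P[i,j]))
E
```

```text
21.1 [497.89780362  92.98142238 278.40764034] [ 0.19238335 -0.75227701  4.12292433]
scene 0.47 (np.int64(230), np.int64(350)) [460. 229.  19.]
scene 0.39 (np.int64(217), np.int64(346)) [424. 207.  28.]
```

Request:
move_arm:
  steps:
    - [40,[0.001,-0.008,0],0]
    - [40,[0.003,-0.016,-0.001],0]
    - [40,[0.004,-0.024,-0.002],0]
    - [40,[0.005,-0.032,-0.004],0]
    - [40,[0.007,-0.04,-0.006],0]
    - [40,[0.008,-0.048,-0.008],0]
    - [40,[0.009,-0.056,-0.011],0]
    - [40,[0.01,-0.063,-0.014],0]
    - [40,[0.011,-0.068,-0.016],0]
    - [40,[0.012,-0.072,-0.018],0]

```text
t: 22.55
eef_pos: [509.8, 20.7, 260.1]
tcp_rot: [0.648, 0.762, -0.0, -0.0]
wrist_force: [-1.3, -2.6, -0.5]
opening: 0.398
grasp_force: 0.8
```

Request:
move_arm:
  steps:
    - [40,[0.001,-0.006,-0.005],0]
    - [40,[0.002,-0.011,-0.009],0]
    - [40,[0.003,-0.018,-0.013],0]
    - [40,[0.004,-0.025,-0.018],0]
    - [40,[0.005,-0.032,-0.023],0]
    - [40,[0.006,-0.038,-0.028],0]
    - [40,[0.007,-0.044,-0.034],0]
    - [40,[0.008,-0.05,-0.039],0]
    - [40,[0.009,-0.055,-0.044],0]
    - [40,[0.009,-0.057,-0.047],0]

```text
t: 23.8
eef_pos: [519.4, -37.7, 213.3]
tcp_rot: [0.648, 0.762, -0.001, 0.001]
wrist_force: [0.0, -6.6, 2.8]
opening: 0.4
grasp_force: 3.6
```

Request:
move_arm:
  steps:
    - [40,[0.001,-0.004,-0.006],0]
    - [40,[0.001,-0.008,-0.012],0]
    - [40,[0.002,-0.012,-0.018],0]
    - [40,[0.003,-0.016,-0.024],0]
    - [40,[0.003,-0.02,-0.03],0]
    - [40,[0.004,-0.023,-0.035],0]
    - [40,[0.005,-0.026,-0.039],0]
    - [40,[0.005,-0.029,-0.042],0]
    - [40,[0.006,-0.032,-0.042],0]
    - [40,[0.006,-0.036,-0.042],0]

```text
t: 25.05
eef_pos: [524.9, -71.8, 171.3]
tcp_rot: [0.647, 0.762, 0.0, -0.0]
wrist_force: [0.5, -0.0, 0.2]
opening: 0.401
grasp_force: 0.0
```

```bash
python3 v.py pics/v4.png;python3 m.py | grep -E "back|lip"; python3 - <<'E'
from h import *
for n in ['scene','side']:
    p,d=optics.snapshot(n); P=cloud(n,d)
    for r in optics.look_for(n,'union0')[:8]:
        i,j=np.round(r['point']).astype(int); print(n,round(r['p'],2),(i,j),np.round(P[i,j]))
E
```

```text
25.05 [524.8796727  -71.844705   171.25593039] [ 0.4570959  -0.01055568  0.16089374] [ 0.01007025  0.02078425 -0.0077197 ]
scene tray_back_top 0.7 [ 292. -105.  197.]
scene tray_back_top 0.58 [528. -44. 197.]
scene tray_lip 0.6 [ 404. -228.   92.]
side tray_back_top 0.62 [523. -30. 196.]
side tray_back_top 0.55 [ 215. -262.  197.]
side tray_lip 0.74 [499. 125.  92.]
side tray_lip 0.61 [ 339. -329.   92.]
scene 0.61 (np.int64(216), np.int64(345)) [416. 203.  18.]
scene 0.52 (np.int64(212), np.int64(128)) [ 634. -434.   49.]
scene 0.47 (np.int64(231), np.int64(352)) [464. 236.  23.]
scene 0.41 (np.int64(234), np.int64(330)) [497. 174.  24.]
```

View pics/v4.png

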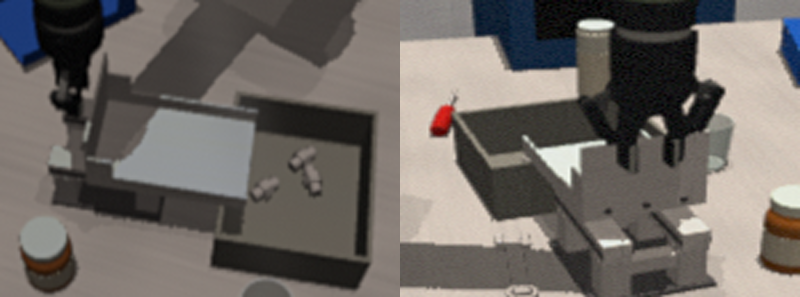

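Request:
move_arm:
  steps:
    - [40,[0.003,-0.02,0],0]
    - [40,[0.005,-0.035,0.01],0]
    - [40,[0.005,-0.035,0.06],0]
    - [40,[0.005,-0.035,0.12],0]
    - [40,[0.005,-0.035,0.18],0]
    - [40,[0,0.0,0.22],0]
    - [40,[-0.01,0.05,0.24],0]
    - [40,[-0.02,0.1,0.24],0]
    - [40,[-0.03,0.15,0.24],0]
    - [40,[-0.03,0.15,0.24],0]

```text
t: 27.0
eef_pos: [494.4, 79.8, 412.5]
tcp_rot: [0.646, 0.763, 0.001, 0.0]
wrist_force: [0.3, -0.2, -0.1]
opening: 0.4
grasp_force: 0.0
```

```bash
python3 - <<'E'
from h import *
from scipy.spatial.transform import Rotation as Ro
s=monitor.read_state(); print(s['t'],s['eef_pos'],s['wrist_force'])
p,d=optics.snapshot('wrist'); cv2.imwrite('pics/w1.png',p)
c=optics.get_calibration('wrist'); M=np.array(c['mount']); R=Ro.from_quat(s['tcp_rot']).as_matrix()
v,u=np.mgrid[:420,:560]; C=np.stack([(u-c['cx'])/c['fx']*d,(v-c['cy'])/c['fy']*d,d],-1)
P=(C@M[:3,:3].T+M[:3,3])@R.T+s['eef_pos']
for r in optics.look_for('wrist','union0')[:8]:
    i,j=np.round(r['point']).astype(int); print(round(r['p'],2),(i,j),np.round(P[i,j]))
ok=d>0
print(np.round(P[ok].min(0)),np.round(P[ok].max(0)))
E
```

```text
27.0 [494.43419873  79.79152477 412.45973798] [ 0.27927739 -0.19892675 -0.12282069]
0.86 (np.int64(33), np.int64(261)) [451. 228.  29.]
0.75 (np.int64(43), np.int64(236)) [420. 210.  26.]
0.74 (np.int64(22), np.int64(351)) [566. 260.  29.]
0.71 (np.int64(80), np.int64(279)) [484. 174.  27.]
[  51. -803. -602.] [1741.  340.  502.]
```

View pics/w1.png

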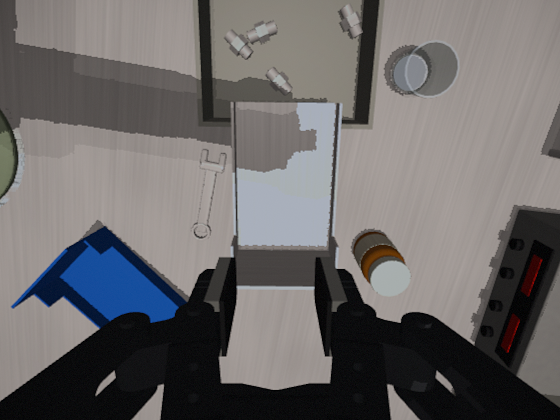

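The wrist picture shows all four unions in the bin, at (33,261), (43,236), (22,351) and (80,279). The tray is empty and level on its rails, and the robot is touching nothing.

```bash
python3 -c "
from plant import order
print(order.hand_in())"
```

```text
the job is handed in; nothing more can be done
None
```

The job is handed in at about 27 s of the 51 s allowed: the last picture shows all four unions in the bin and the empty tray level on its rails, but hand-in returned no verdict.

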